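# Snap the strap-guide post onto its spring-catch foot

## Task

Fit the strap-guide post with the orange eye onto the stub of the orange foot: with its window on the same side as the red spring catch, slide it down over the stub so that it presses the catch in, and on, fully home on the foot plate, until the catch pops out through the window. Let go of it there. Leave the spare post with the black eye (it has no window) standing where it is.

Things in the scene. Friction and masses are not known exactly. Their poses are not given: they have to be found in the camera images.
- post: Upright square aluminium tube standing on the bench: open ends, 155 mm tall, 30 mm outside, 24 mm inside, 0.18 kg. Origin: centre of lower end; z up. Its +x wall has a window 16 mm wide, 30 to 56 mm above the lower end. Over it an orange ring (eye) stands out to +x, to 55 mm from the axis, 80 to 91 mm up. The y faces are flat: grip them in the top 45 mm.
- foot: Orange plate fixed to the bench, 130 (x) by 100 (y) by 12 mm, with an upright steel stub at its centre: 20 mm square, parallel to x and y, up to 85 mm above the bench, then tapering to a 6 mm tip at 110 mm. Origin: centre of the plate's underside; z up. The red catch is on the stub's +x face. Home: post's lower end on the plate (12 mm up), its +x along the foot's +x.
- catch (a joint): Red spring catch, 10 mm wide, m: 0 = fully out, 19 mm from the stub's axis; grows as pressed in, to 0.0095. Flat underside 48 mm above the bench, top slopes back to the stub's face at 64 mm. Spring 2 N out, 5 N in. A post pushed down (10 to 20 N) presses it in by 5 mm or more; in the last 6 mm before home it springs out through the window.
- spare: Bystander: a post of the same size and frame, but with a black eye and no window. Stands on the bench; must stay standing there.

How it is judged:
By the outcome, as a careful person would: the job done as asked, in the order asked, and still so for the second after the job is handed in, with the robot touching nothing.
It also fails if it takes over 48 s, if anything falls off the work surface, if the arm or the gripper's body presses on something with over 40 N, if the wrist force passes 120 N, or if a joint passes its speed limit or range.

## Robot

A 6-joint arm with a two-finger parallel gripper is mounted at the origin on the work surface. World frame = base frame: x ahead of the robot, y to its left, z up, the work surface at z = 0. Lengths are in m, angles in rad, forces in N, time in s.
With the tool pointing down it reaches from about 0.25 to 0.725 m from the base axis. Payload 4 kg.
Tool frame: the origin (TCP) lies on the centre line of the jaws, within the pads' length; the fingertips stand 17 mm ahead of it and the grasp point (between the pads) lies 2 mm behind it; z points along the fingers, y is the line along which they close (so a half turn about z gives the same grasp; the last joint's range is limited). The gripper opens to 85 mm and grips with 20 to 120 N. Pads are 22 mm wide; open, the fingers measure 114 mm over their backs; the gripper's body (76 mm by 85 mm) begins 54 mm behind the grasp point. The pads swing forward as they close: fully open they stand 13 mm farther back than shut.
Start: joints at [-1.158, 0.241, 0.005, 1.335, 0, 1.571], TCP at [0.201, -0.458, 0.248] pointing down, gripper open.
Joint ranges: [-2.72, 2.72], [-1.05, 1.87], [-1.09, 1.28], [-1.99, 2.15], [-1.42, 1.44], [-3.14, 3.14]. Speed limits (rad/s): [2.79, 2.79, 3.14, 3.14, 3.14, 3.14].

## Interface

Orientations are given as a unit quaternion [x, y, z, w].
In Python, from workcell import get_obs, imaging, order gives the robot as it stands.
- The arm moves only by the tool apply_moves, never from a script. Its argument "targets" is a list that holds one entry, the list of rows, each a list of 5 numbers: the shift along the world's x, y, z in units of 40 mm (1.0 is 40 mm), then the turn about the world's z in degrees, then the gripper command: -1 is shut, 1 is fully open, values between are in proportion. In form: [[[dx, dy, dz, turn, fingers], ...]]. A call has 1 to 8 rows; each row shifts and turns the commanded pose from where the row before left it; what a row does not reach is not made up. A row lasts 1/12 s, in which the tool goes at most 41.7 mm and 7.16 degrees, less where a joint would pass 70% of its speed; a pose out of reach is approached as far as the arm can. A call is refused whole if a number of a shift passes 1 or a number of a turn 7.16, either way. A call with a gripper value outside its range is refused whole. The fingers move at their own pace and stop on an object; the grip force is fixed at half the most. Time passes only in rows, so rows that do not move let the fingers close. It gives the time, the measured TCP pose, the force, the opening and the grip force at its end, in the units of the state.
- get_obs(): the state, without advancing time (a new reading comes with each control period).
- imaging.camera(name): name is "scene" or "top" or "wrist"; returns (picture, depth): 420x560x3 uint8, blue, green, red; 420x560 float32, m along the optical axis (not along the pixel's ray), 0 where there is no reading.
- imaging.get_calibration(name): a dict with "camera_matrix" (3x3 intrinsics, pixels), "eye" and "rotation" of the camera in the world; the wrist camera has in their place "hand_eye" (4x4, takes a point from camera to tool coordinates, whose origin is the TCP and whose axes are the flange's). Camera axes: x right, y down, z forward; pixel columns grow to the right and rows downward; lengths in m; the calibration is good to about 2 mm. A picture is of the moment at which its call begins: read the wrist's pose just before it. get_calibration takes no time and is no camera call.
- order.job_done(): hands the job in; it is judged then, once.
The state is a dict: "clock": time; "joint_pos": joint angles; "joint_vel": joint speeds; "tau": joint torques, N m; "eef_pos": TCP position; "tool_rot": TCP orientation; "ft_force": force on the tool from outside, world axes, zero at the start; "ft_torque": the same for the moment, N m; "grip_width": finger opening in m; "grasp_force": force on a finger pad.
Only numpy, scipy, OpenCV 4.12 (cv2) and the standard library are available. Lean on these libraries where they do the work, as an engineer would, in place of code of your own. Each camera call takes 0.05 s, during which the arm holds its last target. There are 200 camera calls.

## Working session

There is one attempt and no reset: what is moved stays moved. The work goes in short steps, Python scripts to look and compute and a tool call to move; the robot and the scene stay as the last step left them, time stands still between calls to the robot, and variables do not carry over. Pictures are saved under pics/ and viewed, at most 10 in all, crops included, and the job is handed in when it is done.

Besides the shell and the picture viewer there is one more tool, called after "Call:" as name(argument=value, ...) on one line, values as JSON. apply_moves: Moves the arm, as the interface text tells. Its arguments: {"type":"object","properties":{"targets":{"type":"array","items":{"type":"array","items":{"type":"array","items":{"type":"number"}}}}},"required":["targets"]}

```bash
mkdir -p pics
cat > h.py <<'E'
import numpy as np, cv2
from workcell import get_obs, imaging, order
from scipy.spatial.transform import Rotation as R
def cam(n):
    o=get_obs(); c=imaging.get_calibration(n); p,d=imaging.camera(n)
    K=np.array(c["camera_matrix"])
    if "hand_eye" in c:
        T=np.array(c["hand_eye"]); Rt=R.from_quat(o["tool_rot"]).as_matrix()
        Rw=Rt@T[:3,:3]; e=Rt@T[:3,3]+np.array(o["eef_pos"])
    else: Rw=np.array(c["rotation"]); e=np.array(c["eye"])
    return p,d,K,Rw,e
def world(d,K,Rw,e):
    v,u=np.indices(d.shape)
    r=np.stack([(u-K[0,2])/K[0,0],(v-K[1,2])/K[1,1],np.ones(d.shape)],-1)*d[...,None]
    return r@Rw.T+e
E
python3 - <<'E'
from h import *
o=get_obs(); print(o["clock"],o["eef_pos"],o["tool_rot"],o["grip_width"])
P=[]
for n in("scene","top"):
    p,d,K,Rw,e=cam(n); P.append(p); np.savez(n+".npz",p=p,d=d,K=K,Rw=Rw,e=e); print(n,e,Rw[:,2],K[0,0])
    cv2.imwrite(f"pics/{n}0.png",p)
E
```

```text
0.0 [ 0.20034139 -0.45746049  0.24740482] [ 9.78776604e-01  2.04927461e-01 -2.02886942e-04 -1.02704020e-03] 0.08552047656812903Traceback (most recent call last):
  File "<stdin>", line 5, in <module>
IndexError: too many indices for array: array is 1-dimensional, but 2 were indexed
```

```bash
sed -i 's/else: Rw=.*/else:\n        q=np.array(c["rotation"]); Rw=(R.from_quat(q) if q.size==4 else R.from_rotvec(q)).as_matrix(); e=np.array(c["eye"])/' h.py
python3 - <<'E'
from h import *
for n in("scene","top"):
    print(imaging.get_calibration(n))
    p,d,K,Rw,e=cam(n); np.savez(n+".npz",p=p,d=d,K=K,Rw=Rw,e=e); print(n,e,Rw[:,2],K[0,0])
    cv2.imwrite(f"pics/{n}0.png",p)
E
```

```text
{'camera_matrix': array([[424.5574024 ,   0.        , 281.38262695],
       [  0.        , 424.5574024 , 211.0179227 ],
       [  0.        ,   0.        ,   1.        ]]), 'eye': array([ 0.98157918, -0.49244041,  0.48945057]), 'rotation': array([ 0.83350036,  0.31045282, -0.16580675, -0.42591585])}
scene [ 0.98157918 -0.49244041  0.48945057] [-0.54085353  0.60705169 -0.58220762] 424.5574023970141
{'camera_matrix': array([[414.7034089 ,   0.        , 285.26803293],
       [  0.        , 414.7034089 , 211.03042356],
       [  0.        ,   0.        ,   1.        ]]), 'eye': array([ 0.48102076, -0.01401845,  0.68464114]), 'rotation': array([-0.70131433,  0.71003871, -0.01763278,  0.06076452])}
top [ 0.48102076 -0.01401845  0.68464114] [ 0.11102257  0.06019015 -0.99199352] 414.7034089020649
```

View pics/scene0.png

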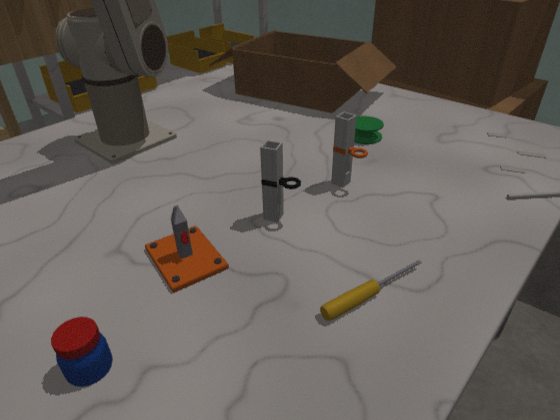

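View pics/top0.png

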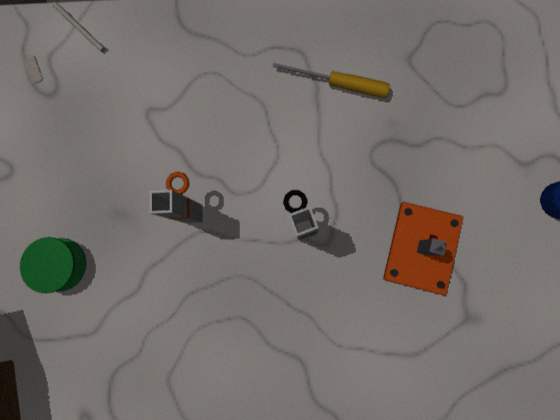

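```bash
cat > m.py <<'E'
from h import *
def L(n):
    z=np.load(n+".npz"); return [z[k] for k in("p","d","K","Rw","e")]
def ray(uv,h,K,Rw,e):
    uv=np.atleast_2d(uv).astype(float); r=np.c_[(uv-K[[0,1],[2,2]])/K[0,0],np.ones(len(uv))]@Rw.T
    return e+r*((h-e[2])/r[:,2])[:,None]
def orange(p):
    h=cv2.cvtColor(p,cv2.COLOR_BGR2HSV); return cv2.inRange(h,(4,150,90),(16,255,255))
def rect(pts):
    (c,s,a)=cv2.minAreaRect((pts[:,:2]*1000).astype(np.float32)); return np.round(c,1),np.round(s,1),round(a,1)
E
python3 - <<'E'
from m import *
p,d,K,Rw,e=L("top"); W=world(d,K,Rw,e); Z=W[...,2]
m=((Z>.148)&(Z<.162)).astype(np.uint8); n,l,s,c=cv2.connectedComponentsWithStats(m)
for i in range(1,n):
    if s[i,4]>15:print("tops",c[i],s[i,4],rect(W[l==i]),W[l==i].mean(0))
n,l,s,c=cv2.connectedComponentsWithStats(orange(p))
for i in range(1,n):
    if s[i,4]>15:
        P=W[l==i]; print("or",c[i],s[i],P.mean(0),"ray rect",rect(ray(np.argwhere(l==i)[:,::-1],.012 if s[i,4]>1500 else .088,K,Rw,e)),rect(P))
g=p.max(2); 
m=((Z>.078)&(Z<.10)&(p.max(2)<70)).astype(np.uint8); n,l,s,c=cv2.connectedComponentsWithStats(m)
for i in range(1,n):
    if s[i,4]>30:print("blk",c[i],s[i,4],W[l==i].mean(0),rect(W[l==i]))
m=(Z>.03)&(np.indices(Z.shape)[1]>400)&(np.indices(Z.shape)[1]<460)
P=W[m&(Z<.2)]; print("stub",[ (round(a,3),P[(P[:,2]>a)&(P[:,2]<a+.02)].mean(0).round(4)) for a in(.03,.05,.07,.095) if ((P[:,2]>a)&(P[:,2]<a+.02)).any()])
p,d,K,Rw,e=L("scene"); W=world(d,K,Rw,e); h=cv2.cvtColor(p,cv2.COLOR_BGR2HSV)
v,u=np.indices(d.shape); r=((h[...,0]<4)|(h[...,0]>174))&(h[...,1]>140)&(h[...,2]>60)&(u>150)&(u<220)&(v>200)&(v<260)
print("red",r.sum(),np.argwhere(r).mean(0),W[r].mean(0))
r=(orange(p)>0)&(u>320)&(u<380)&(v<200); print("eye",W[r&(u>349)].mean(0))
E
```

```text
tops [161.58633094 201.9028777 ] 278 (array([555.2, 182.1]), array([30.1, 30.5]), 1.4) [0.55517131 0.18148657 0.15355628]
tops [303.18139535 221.14418605] 215 (array([526.8,  -4.7]), array([30. , 29.8]), 20.0) [ 0.52699023 -0.00472141  0.15430831]
or [176.96153846 181.49519231] [166 172  22  21 208] [0.59430273 0.18257132 0.08927754] ray rect (array([594.6, 182.8]), array([32.1, 29.6]), 68.8) (array([555.6, 103.5]), array([276.6,  30.5]), 63.9)
or [421.7616171  247.87476766] [ 384  202   79   93 4304] [ 0.4942858  -0.1890528   0.01419296] ray rect (array([ 494.5, -192.1]), array([ 98.8, 128.5]), 75.1) (array([ 511.1, -135.3]), array([218.3, 130.9]), 74.8)
blk [294.59851301 200.61710037] 269 [0.56283636 0.00848676 0.0878257 ] (array([563. ,   8.9]), array([30.6, 33.8]), 24.7)
blk [184.58823529 210.31092437] 119 [0.55099379 0.17009109 0.08994351] (array([548.8, 172.5]), array([19. , 39.6]), 49.9)
blk [434.90625  249.765625] 64 [ 0.48976706 -0.18772454  0.08825412] (array([ 493.9, -191.4]), array([17.7, 18.9]), 74.6)
stub [(0.03, array([ 0.4946, -0.1857,  0.0412])), (0.05, array([ 0.4981, -0.1883,  0.0591])), (0.07, array([ 0.4929, -0.1864,  0.0824])), (0.095, array([ 0.4937, -0.1909,  0.1029]))]
red 69 [237.62318841 184.28985507] [ 0.51365737 -0.20154577  0.06149242]
eye [0.58446682 0.19065657 0.08184606]
```

Top view: the orange-eyed post's top is at (161,202) with its eye at (177,182), the spare's top is at (304,221), and the foot is at (422,248). Scene view: the red catch is at (184,238), on the stub's +x side. That gives post (0.555, 0.182) at yaw 1.4° and foot (0.4945, -0.192) at yaw -15°.

Call:
apply_moves(targets=[[[0.37, 0.67, 0, -2.8, 1], [0.37, 0.67, 0, -2.8, 1], [0.37, 0.67, 0, -2.8, 1], [0.37, 0.67, 0, -2.8, 1], [0.37, 0.67, 0, -2.8, 1], [0.37, 0.67, 0, -2.8, 1], [0.37, 0.67, 0, -2.8, 1], [0.37, 0.67, 0, -2.8, 1]]])

```text
clock: 0.82
eef_pos: [0.3192, -0.2421, 0.2482]
tool_rot: [1.0, 0.01, -0.0, -0.0]
ft_force: [0.8, 0.4, 0.0]
grip_width: 0.0854
grasp_force: 0.0
```

Call:
apply_moves(targets=[[[0.37, 0.67, 0, 0, 1], [0.37, 0.67, 0, 0, 1], [0.37, 0.67, 0, 0, 1], [0.37, 0.67, 0, 0, 1], [0.37, 0.67, 0, 0, 1], [0.37, 0.67, 0, 0, 1], [0.37, 0.67, 0, 0, 1], [0.37, 0.67, 0, 0, 1]]])

```text
clock: 1.48
eef_pos: [0.4376, -0.0277, 0.2481]
tool_rot: [1.0, 0.011, -0.0, 0.0]
ft_force: [0.6, -0.4, -0.6]
grip_width: 0.0852
grasp_force: 0.0
```

Call:
apply_moves(targets=[[[0.37, 0.67, 0, 0, 1], [0.37, 0.67, 0, 0, 1], [0.37, 0.67, 0, 0, 1], [0.37, 0.67, 0, 0, 1], [0.37, 0.67, 0, 0, 1], [0.37, 0.67, 0, 0, 1], [0.37, 0.65, 0, 0, 1], [0, 0, 0, 0, 1]]])

```text
clock: 2.15
eef_pos: [0.549, 0.0871, 0.2472]
tool_rot: [0.998, 0.064, -0.002, -0.029]
ft_force: [-0.0, -0.7, -0.2]
grip_width: 0.0852
grasp_force: 0.0
```

Run:
```python
from h import *
o=get_obs(); print({k:np.round(v,3) for k,v in o.items()})
p,d,K,Rw,e=cam("scene"); cv2.imwrite("pics/s1.png",p)
```

```text
{'clock': np.float64(2.15), 'joint_pos': array([0.127, 0.352, 0.155, 1.373, 0.059, 3.141]), 'joint_vel': array([-0.024, -0.04 , -0.065,  0.025, -0.033,  0.001]), 'tau': array([  0.415, -43.084,  25.54 ,   0.23 ,   0.313,  -0.   ]), 'eef_pos': array([0.549, 0.087, 0.247]), 'tool_rot': array([ 0.998,  0.064, -0.002, -0.029]), 'ft_force': array([-0.022, -0.674, -0.17 ]), 'ft_torque': array([-0.067,  0.015, -0.015]), 'grasp_force': np.float64(0.0), 'grip_width': np.float64(0.085)}
```

View pics/s1.png

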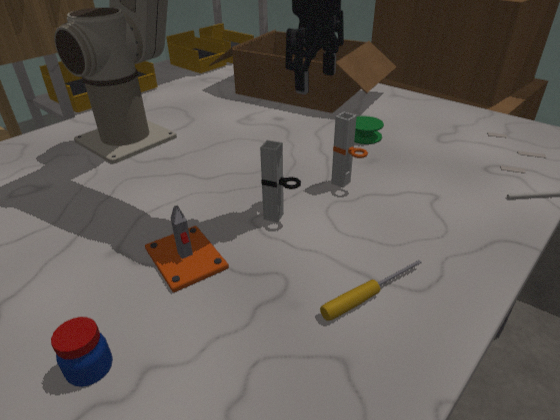

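The picture shows the gripper (315,50) hanging short of the orange-eyed post (343,150). Joint 6 is at its limit, so I'll use the half-turned grasp.

Call:
apply_moves(targets=[[[0, 0, 0, 7, 1], [0, 0, 0, 7, 1], [0, 0, 0, 7, 1], [0, 0, 0, 7, 1], [0, 0, 0, 7, 1], [0, 0, 0, 7, 1], [0, 0, 0, 7, 1], [0, 0, 0, 7, 1]]])

```text
clock: 2.87
eef_pos: [0.5459, 0.0843, 0.2482]
tool_rot: [0.85, 0.526, -0.016, -0.024]
ft_force: [-0.7, 0.3, 0.4]
grip_width: 0.0858
grasp_force: 0.0
```

Call:
apply_moves(targets=[[[0, 0, 0, 7, 1], [0, 0, 0, 7, 1], [0, 0, 0, 7, 1], [0, 0, 0, 7, 1], [0, 0, 0, 7, 1], [0, 0, 0, 7, 1], [0, 0, 0, 7, 1], [0, 0, 0, 7, 1]]])

```text
clock: 3.53
eef_pos: [0.5459, 0.0843, 0.2482]
tool_rot: [0.504, 0.863, -0.026, -0.015]
ft_force: [0.2, 0.2, 0.2]
grip_width: 0.0856
grasp_force: 0.0
```

Call:
apply_moves(targets=[[[0, 0, 0, 7, 1], [0, 0, 0, 7, 1], [0, 0, 0, 7, 1], [0, 0, 0, 7, 1], [0, 0, 0, 7, 1], [0, 0, 0, 7, 1], [0, 0, 0, 0, 1], [0, 0, 0, 0, 1]]])

```text
clock: 4.2
eef_pos: [0.5461, 0.0846, 0.2484]
tool_rot: [0.165, 0.986, -0.029, -0.005]
ft_force: [-0.7, 0.5, 0.0]
grip_width: 0.0859
grasp_force: 0.0
```

Run:
```python
from h import *
o=get_obs(); print(o["eef_pos"],R.from_quat(o["tool_rot"]).as_matrix().round(3), o["joint_pos"])
```

```text
[0.54612398 0.08457177 0.24836525] [[-0.945  0.325 -0.019]
 [ 0.326  0.944 -0.055]
 [-0.    -0.058 -0.998]] [ 0.17991854  0.36793482  0.18005886  1.41129856 -0.05070911  0.51262283]
```

The commanded pose picked up a 3.3° tilt at the joint limit. I'll go to joint 6's other limit and push the mirror way to cancel it.

Call:
apply_moves(targets=[[[0, 0, 0, 7, 1], [0, 0, 0, 7, 1], [0, 0, 0, 7, 1], [0, 0, 0, 7, 1], [0, 0, 0, 7, 1], [0, 0, 0, 7, 1], [0, 0, 0, 7, 1], [0, 0, 0, 7, 1]]])

```text
clock: 4.87
eef_pos: [0.5465, 0.0847, 0.2482]
tool_rot: [-0.32, 0.947, -0.027, 0.009]
ft_force: [-0.7, 0.2, -0.1]
grip_width: 0.0854
grasp_force: 0.0
```

Call:
apply_moves(targets=[[[0, 0, 0, 7, 1], [0, 0, 0, 7, 1], [0, 0, 0, 7, 1], [0, 0, 0, 7, 1], [0, 0, 0, 7, 1], [0, 0, 0, 7, 1], [0, 0, 0, 7, 1], [0, 0, 0, 7, 1]]])

```text
clock: 5.53
eef_pos: [0.5464, 0.0847, 0.2483]
tool_rot: [0.727, -0.686, 0.019, -0.021]
ft_force: [-0.2, 0.1, 0.8]
grip_width: 0.0854
grasp_force: 0.0
```

Call:
apply_moves(targets=[[[0, 0, 0, 7, 1], [0, 0, 0, 7, 1], [0, 0, 0, 7, 1], [0, 0, 0, 7, 1], [0, 0, 0, 7, 1], [0, 0, 0, 7, 1], [0, 0, 0, 7, 1], [0, 0, 0, 7, 1]]])

```text
clock: 6.2
eef_pos: [0.5464, 0.0846, 0.2482]
tool_rot: [0.964, -0.264, 0.007, -0.028]
ft_force: [-0.2, -0.2, -0.1]
grip_width: 0.0851
grasp_force: 0.0
```

Call:
apply_moves(targets=[[[0, 0, 0, 7, 1], [0, 0, 0, 7, 1], [0, 0, 0, 7, 1], [0, 0, 0, 7, 1], [0, 0, 0, 7, 1], [0, -0.67, 0, 0, 1], [0, -0.67, 0, 0, 1], [0, 0, 0, 0, 1]]])

```text
clock: 6.87
eef_pos: [0.5457, 0.0413, 0.2482]
tool_rot: [0.999, 0.024, -0.001, -0.023]
ft_force: [0.6, 0.5, 0.4]
grip_width: 0.0854
grasp_force: 0.0
```

```bash
cat > st.py <<'E'
from h import *
o=get_obs(); M=R.from_quat(o["tool_rot"]).as_matrix(); print(o["clock"],o["eef_pos"].round(4),"z",M[:,2].round(4),"yaw",np.degrees(np.arctan2(M[1,0],M[0,0])).round(2),"up in tool",M[2].round(4),"j",o["joint_pos"].round(3),o["ft_force"].round(1),o["grip_width"])
E
python3 st.py
```

```text
6.8667 [0.5457 0.0413 0.2482] z [-0.0036  0.0462 -0.9989] yaw 2.73 up in tool [-0.0014 -0.0464 -0.9989] j [ 0.051  0.336  0.134  1.37   0.046 -3.138] [0.6 0.5 0.4] 0.0854232671832478
```

Call:
apply_moves(targets=[[[0, -0.67, 0, 0, 1], [0, -0.67, 0, 0, 1], [0, 0, 0, 0, 1]]])

```text
clock: 7.12
eef_pos: [0.5453, 0.0143, 0.2484]
tool_rot: [1.0, 0.005, -0.0, -0.013]
ft_force: [-0.1, -0.3, 0.1]
grip_width: 0.0855
grasp_force: 0.0
```

```bash
python3 st.py
```

```text
7.1167 [0.5453 0.0143 0.2484] z [-0.001   0.0256 -0.9997] yaw 0.62 up in tool [-7.000e-04 -2.560e-02 -9.997e-01] j [ 0.013  0.332  0.129  1.369  0.026 -3.14 ] [-0.1 -0.3  0.1] 0.08546891445130872
```

Call:
apply_moves(targets=[[[0, -0.67, 0, 0, 1], [0, -0.67, 0, 0, 1], [0, -0.33, 0, 0, 1], [0, 0, 0, 0, 1]]])

```text
clock: 7.45
eef_pos: [0.5461, -0.0195, 0.2483]
tool_rot: [1.0, -0.019, -0.0, -0.0]
ft_force: [-0.3, -0.0, -0.2]
grip_width: 0.0853
grasp_force: 0.0
```

```bash
python3 st.py
```

```text
7.45 [ 0.5461 -0.0195  0.2483] z [-8.e-04  8.e-04 -1.e+00] yaw -2.14 up in tool [-8.e-04 -7.e-04 -1.e+00] j [-3.60e-02  3.34e-01  1.32e-01  1.37e+00  1.00e-03 -3.14e+00] [-0.3 -0.  -0.2] 0.08529670825426204
```

Call:
apply_moves(targets=[[[0, 0, 0, -7, 1], [0, 0, 0, -7, 1], [0, 0, 0, -7, 1], [0, 0, 0, -7, 1], [0, 0, 0, -7, 1], [0, 0, 0, -7, 1], [0, 0, 0, -7, 1], [0, 0, 0, -7, 1]]])

```text
clock: 8.12
eef_pos: [0.5461, -0.0178, 0.2483]
tool_rot: [0.873, -0.487, -0.0, -0.001]
ft_force: [0.1, 0.2, -0.0]
grip_width: 0.0852
grasp_force: 0.0
```

Call:
apply_moves(targets=[[[0, 0.3, 0, -7, 1], [0, 0.3, 0, -7, 1], [0, 0.3, 0, -7, 1], [0, 0.3, 0, -7, 1], [0, 0.3, 0, -7, 1], [0, 0.3, 0, -7, 1], [0, 0.3, 0, -7, 1], [0, 0.3, 0, -7, 1]]])

```text
clock: 8.78
eef_pos: [0.546, 0.0788, 0.2483]
tool_rot: [-0.542, 0.84, -0.0, 0.001]
ft_force: [0.8, 0.2, -0.1]
grip_width: 0.0853
grasp_force: 0.0
```

Call:
apply_moves(targets=[[[0, 0.3, 0, -7, 1], [0, 0.3, 0, -7, 1], [0, 0.3, 0, -7, 1], [0, 0.3, 0, -7, 1], [0, 0.3, 0, -7, 1], [0, 0.3, 0, -7, 1], [0, 0.3, 0, -7, 1], [0, 0.3, 0, -7, 1]]])

```text
clock: 9.45
eef_pos: [0.546, 0.1748, 0.2482]
tool_rot: [-0.084, 0.996, -0.001, 0.0]
ft_force: [0.4, 0.4, -1.2]
grip_width: 0.0856
grasp_force: 0.0
```

Call:
apply_moves(targets=[[[0.1, 0.12, 0, -4.2, 1], [0.12, 0.12, 0, -4.3, 1], [0, 0, 0, 0, 1], [0, 0, 0, 0, 1]]])

```text
clock: 9.78
eef_pos: [0.5547, 0.1838, 0.248]
tool_rot: [-0.014, 1.0, -0.001, 0.0]
ft_force: [0.4, 0.3, -0.5]
grip_width: 0.0855
grasp_force: 0.0
```

```bash
python3 st.py
python3 - <<'E'
from m import *
p,d,K,Rw,e=cam("wrist"); W=world(d,K,Rw,e); Z=W[...,2]; cv2.imwrite("pics/w1.png",p)
m=((Z>.146)&(Z<.163)).astype(np.uint8); n,l,s,c=cv2.connectedComponentsWithStats(m)
for i in range(1,n):
    if s[i,4]>100:print("tops",c[i],s[i,4],rect(W[l==i]),W[l==i].mean(0))
o=orange(p)>0; print("eye",W[o&(Z>.07)&(Z<.1)].mean(0))
E
```

```text
9.7833 [0.5547 0.1838 0.248 ] z [ 4.0e-04 -1.5e-03 -1.0e+00] yaw -178.36 up in tool [-4.0e-04 -1.5e-03 -1.0e+00] j [ 0.321  0.411  0.245  1.404 -0.002  0.292] [ 0.4  0.3 -0.5] 0.0855366680653072
tops [ 17.0052356  171.55890052] 764 (array([524.6,   0. ]), array([30.3, 23.5]), 18.9) [0.52369687 0.007851   0.15171386]
tops [279.70786517 222.75689479] 979 (array([554.6, 182.7]), array([30.7, 30.1]), 1.6) [0.5543474  0.18257153 0.15258961]
eye [0.60337725 0.18421704 0.08757553]
```

View pics/w1.png

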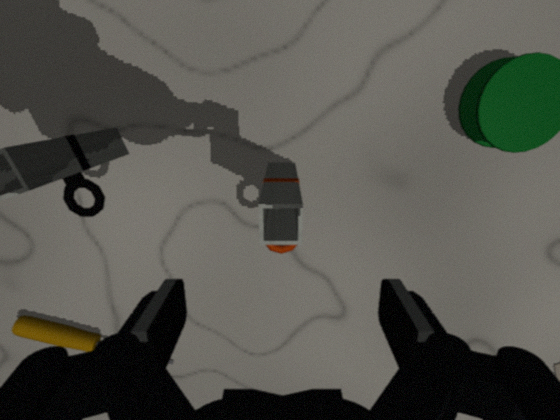

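The wrist view shows the post's top at (280,223), midway between the fingers, with the eye below it at (281,248). I'll go down and grip.

Call:
apply_moves(targets=[[[0, -0.03, -0.47, 0, 1], [0, 0, -0.47, 0, 1], [0, 0, -0.47, 0, 1], [0, 0, -0.47, 0, 1], [0, 0, -0.47, 0, 1], [0, 0, -0.47, 0, 1], [0, 0, 0, 0, 1], [0, 0, 0, 0, -1]]])

```text
clock: 10.5
eef_pos: [0.5538, 0.1817, 0.1348]
tool_rot: [-0.013, 1.0, -0.001, -0.001]
ft_force: [0.8, -0.7, 0.3]
grip_width: 0.0758
grasp_force: 0.0
```

Call:
apply_moves(targets=[[[0, 0, 0, 0, -1], [0, 0, 0, 0, -1], [0, 0, 0, 0, -1], [0, 0, 0, 0, -1], [0, 0, 0, 0, -1], [0, 0, 0, 0, -1], [0, 0, 0, 0, -1], [0, 0, 0, 0, -1]]])

```text
clock: 11.17
eef_pos: [0.5558, 0.1827, 0.137]
tool_rot: [-0.013, 1.0, -0.0, 0.002]
ft_force: [-0.5, -0.8, 6.2]
grip_width: 0.0294
grasp_force: 60.1
```

Call:
apply_moves(targets=[[[0, 0, 0.3, 0, -1], [0, 0, 0.5, 0, -1], [0, 0, 0.5, 0, -1], [0, 0, 0.5, 0, -1], [0, 0, 0.5, 0, -1], [-0.4, 0, 0.5, 0, -1], [-0.5, 0, 0.5, 0, -1], [-0.5, 0, 0.5, 0, -1]]])

```text
clock: 11.83
eef_pos: [0.4978, 0.1821, 0.2872]
tool_rot: [-0.013, 1.0, -0.001, -0.001]
ft_force: [-0.1, 0.1, -2.1]
grip_width: 0.0291
grasp_force: 59.4
```

Call:
apply_moves(targets=[[[-0.6, -0.3, 0, -2, -1], [-0.6, -0.4, 0, -2, -1], [-0.6, -0.5, 0, -2, -1], [-0.4, -0.6, 0, -2, -1], [-0.3, -0.6, 0, -2, -1], [0, -0.7, 0, -2, -1], [0, -0.7, 0, -2, -1], [0, -0.7, 0, -2, -1]]])

```text
clock: 12.5
eef_pos: [0.3978, 0.0013, 0.2872]
tool_rot: [0.127, 0.992, -0.001, -0.0]
ft_force: [0.5, 0.5, -1.7]
grip_width: 0.0293
grasp_force: 59.6
```

Call:
apply_moves(targets=[[[0, -0.7, 0, 0, -1], [0, -0.7, 0, 0, -1], [0, -0.7, 0, 0, -1], [0, -0.7, 0, 0, -1], [0, -0.6, 0, 0, -1], [0, -0.4, 0, 0, -1], [0, 0, 0, 0, -1], [0, 0, 0, 0, -1]]])

```text
clock: 13.17
eef_pos: [0.3982, -0.15, 0.2868]
tool_rot: [0.127, 0.992, -0.0, -0.0]
ft_force: [0.1, 0.6, -1.9]
grip_width: 0.0296
grasp_force: 59.9
```

```bash
python3 st.py
python3 - <<'E'
from h import *
p,d,K,Rw,e=cam("scene"); cv2.imwrite("pics/s2.png",p)
E
```

```text
13.1667 [ 0.3982 -0.15    0.2868] z [-1.1e-03 -5.0e-04 -1.0e+00] yaw 165.39 up in tool [ 9.e-04 -7.e-04 -1.e+00] j [-3.600e-01  7.800e-02 -9.000e-02  1.403e+00 -1.000e-03 -1.050e-01] [ 0.1  0.6 -1.9] 0.029646241579671734
```

View pics/s2.png

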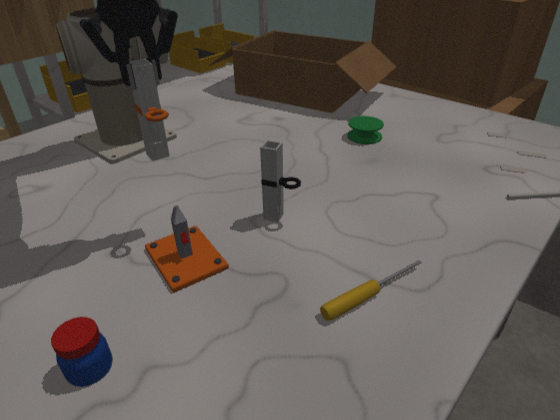

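Scene view: the post is held upright at (152,110) with its eye to +x. The foot is clear, with the stub tip at (179,208), and the spare is still standing. I'll go above the stub.

Call:
apply_moves(targets=[[[0.3, -0.13, 0, 0, -1], [0.4, -0.17, 0, 0, -1], [0.5, -0.22, 0, 0, -1], [0.5, -0.22, 0, 0, -1], [0.43, -0.18, 0, 0, -1], [0.3, -0.13, 0, -0.3, -1], [0, 0, -0.3, 0, -1], [0, 0, 0, 0, -1]]])

```text
clock: 13.88
eef_pos: [0.4959, -0.19, 0.2731]
tool_rot: [0.128, 0.992, -0.0, -0.002]
ft_force: [-0.6, 0.4, -3.3]
grip_width: 0.029
grasp_force: 59.9
```

```bash
python3 st.py
python3 - <<'E'
from m import *
p,d,K,Rw,e=cam("scene"); W=world(d,K,Rw,e); X,Y,Z=np.moveaxis(W,-1,0)
print("plate mask")
near=(np.hypot(X-.4945,Y+.192)<.06)
np.savez("s3.npz",p=p,d=d,K=K,Rw=Rw,e=e)
a=np.radians(-15); c=np.array([.4945,-.192]); 
lx=(X-c[0])*np.cos(a)+(Y-c[1])*np.sin(a); ly=-(X-c[0])*np.sin(a)+(Y-c[1])*np.cos(a)
for z0,z1 in((.03,.045),(.068,.084),(.15,.175),(.175,.2),(.24,.26)):
    m=near&(Z>z0)&(Z<z1)&(np.abs(lx)<.03)&(np.abs(ly)<.03); 
    if m.any(): print(z0,m.sum(),"lx",np.percentile(lx[m],[2,50,98]).round(4),"ly",np.percentile(ly[m],[2,50,98]).round(4))
m=near&(Z>.115)&(Z<.2); print("post zmin",np.percentile(Z[m],[0.5,2,5]))
m=near&(Z>.09)&(Z<.118); print("tip",m.sum(),Z[m].max() if m.any() else 0)
cv2.imwrite("pics/s3.png",cv2.resize(p[0:300,60:320],None,fx=2,fy=2))
q,d,K,Rw,e=cam("top"); print("plate top",[(s,rect(ray(np.argwhere(l==i)[:,::-1],.012,K,Rw,e))) for n,l,S,cc in[cv2.connectedComponentsWithStats(orange(q))] for i,s in enumerate(S[:,4]) if i and s>500])
E
```

```text
13.8833 [ 0.4959 -0.19    0.2731] z [-3.6e-03  3.0e-04 -1.0e+00] yaw 165.33 up in tool [ 3.6e-03 -6.0e-04 -1.0e+00] j [-3.650e-01  2.970e-01  1.450e-01  1.422e+00 -1.000e-03 -1.090e-01] [-0.6  0.4 -3.3] 0.028978366141245597
plate mask
0.03 86 lx [-0.0078  0.0086  0.0108] ly [-0.0121 -0.0071  0.0074]
0.068 125 lx [-0.008   0.0083  0.0102] ly [-0.0119 -0.0046  0.0076]
0.15 460 lx [-0.0148  0.0118  0.015 ] ly [-0.0137  0.0039  0.0161]
0.175 286 lx [-0.0149  0.0128  0.0151] ly [-0.0135 -0.0083  0.0161]
0.24 377 lx [-0.0082  0.0136  0.0157] ly [-0.0191 -0.002   0.0166]
post zmin [0.13465523 0.135766   0.1378194 ]
tip 118 0.10917639849352273
plate top [(np.int32(3772), (array([ 494.5, -191.9]), array([ 98.4, 128.6]), 75.2))]
```

View pics/s3.png

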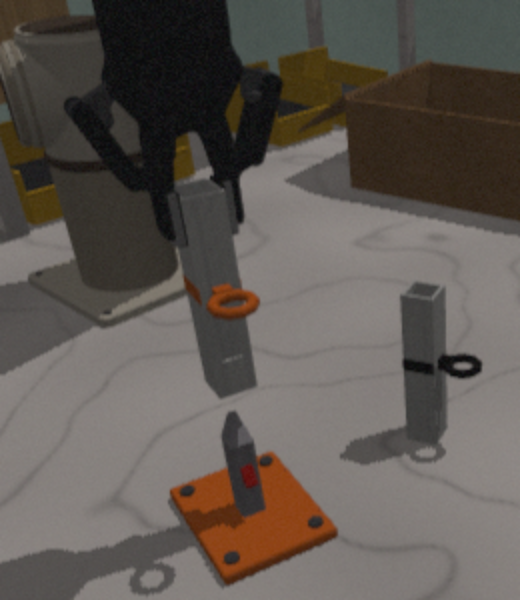

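The close scene view shows the post's bottom (232,390) above the stub tip (233,415), with the window/eye side on the red catch's side (249,475). The post is about 3 mm off in local +y, so I'll correct that and start down.

Call:
apply_moves(targets=[[[-0.02, -0.08, 0, -0.2, -1], [0, 0, -0.2, 0, -1], [0, 0, -0.3, 0, -1], [0, 0, -0.3, 0, -1], [0, 0, -0.3, 0, -1], [0, 0, -0.2, 0, -1], [0, 0, 0, 0, -1]]])

```text
clock: 14.57
eef_pos: [0.4939, -0.1944, 0.2216]
tool_rot: [0.131, 0.991, -0.0, -0.001]
ft_force: [-0.8, -0.0, -2.1]
grip_width: 0.0293
grasp_force: 60.0
```

```bash
python3 st.py
python3 - <<'E'
from m import *
p,d,K,Rw,e=cam("scene"); W=world(d,K,Rw,e); X,Y,Z=np.moveaxis(W,-1,0)
near=(np.hypot(X-.4945,Y+.192)<.06)
a=np.radians(-15); c=np.array([.4945,-.192]); 
lx=(X-c[0])*np.cos(a)+(Y-c[1])*np.sin(a); ly=-(X-c[0])*np.sin(a)+(Y-c[1])*np.cos(a)
for z0,z1 in((.03,.045),(.065,.08),(.105,.13),(.13,.155)):
    m=near&(Z>z0)&(Z<z1)&(np.abs(lx)<.03)&(np.abs(ly)<.03); 
    if m.any(): print(z0,m.sum(),"lx",np.percentile(lx[m],[2,50,98]).round(4),"ly",np.percentile(ly[m],[2,50,98]).round(4))
E
```

```text
14.5667 [ 0.4939 -0.1944  0.2216] z [-2.8e-03 -3.0e-04 -1.0e+00] yaw 165.0 up in tool [ 0.0026 -0.001  -1.    ] j [-3.740e-01  3.160e-01  3.700e-02  1.294e+00 -1.000e-03 -1.120e-01] [-0.8 -0.  -2.1] 0.02934319379167824
0.03 84 lx [-0.0076  0.0085  0.0112] ly [-0.0119 -0.0064  0.0074]
0.065 98 lx [-0.0003  0.0086  0.0106] ly [-0.0119 -0.0031  0.0075]
0.105 352 lx [-0.0156  0.011   0.0141] ly [-0.0183 -0.0018  0.0113]
0.13 211 lx [-0.0152  0.0124  0.0145] ly [-0.0184 -0.0149  0.0113]
```

Call:
apply_moves(targets=[[[0.03, 0.025, 0, 0, -1], [0, 0, -0.15, 0, -1], [0, 0, -0.15, 0, -1], [0, 0, -0.15, 0, -1], [0, 0, -0.15, 0, -1], [0, 0, -0.15, 0, -1], [0, 0, 0, 0, -1]]])

```text
clock: 15.2
eef_pos: [0.4965, -0.1938, 0.1922]
tool_rot: [0.13, 0.991, -0.001, 0.0]
ft_force: [0.4, 0.4, -3.9]
grip_width: 0.0293
grasp_force: 60.1
```

```bash
python3 st.py
```

```text
15.2 [ 0.4965 -0.1938  0.1922] z [ 0.     -0.0014 -1.    ] yaw 165.01 up in tool [-4.0e-04 -1.3e-03 -1.0e+00] j [-3.720e-01  3.350e-01 -1.400e-02  1.221e+00 -1.000e-03 -1.100e-01] [ 0.4  0.4 -3.9] 0.029347787398537828
```

Call:
apply_moves(targets=[[[0, 0, -0.15, 0, -1], [0, 0, -0.15, 0, -1], [0, 0, -0.15, 0, -1], [0, 0, -0.1, 0, -1], [0, 0, 0, 0, -1]]])

```text
clock: 15.62
eef_pos: [0.4964, -0.1939, 0.1709]
tool_rot: [0.131, 0.991, -0.001, 0.0]
ft_force: [-1.4, -0.4, -2.3]
grip_width: 0.0295
grasp_force: 60.2
```

Call:
apply_moves(targets=[[[0, 0, -0.15, 0, -1], [0, 0, -0.1, 0, -1], [0, 0, 0, 0, -1]]])

```text
clock: 15.87
eef_pos: [0.4964, -0.1939, 0.1607]
tool_rot: [0.13, 0.991, -0.001, 0.0]
ft_force: [0.8, 0.9, -2.3]
grip_width: 0.0293
grasp_force: 60.3
```

Run:
```python
from m import *
p,d,K,Rw,e=cam("scene")
cv2.imwrite("pics/s4.png",cv2.resize(p[90:300,110:290],None,fx=2.8,fy=2.8))
```

```text
(no output)
```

View pics/s4.png

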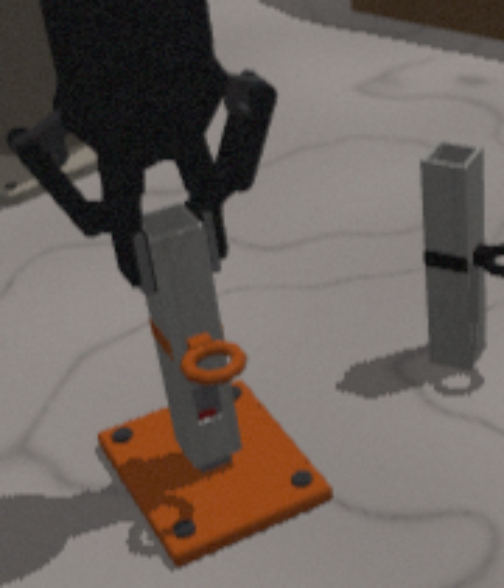

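The picture shows the post over the stub, with the catch's red showing in the window (207,413) and a small gap to the plate at (212,463). I'll continue down to contact.

Call:
apply_moves(targets=[[[0, 0, -0.1, 0, -1], [0, 0, -0.1, 0, -1], [0, 0, 0, 0, -1]]])

```text
clock: 16.17
eef_pos: [0.4959, -0.1936, 0.1522]
tool_rot: [0.13, 0.991, -0.0, -0.0]
ft_force: [-0.5, 0.0, -2.7]
grip_width: 0.0289
grasp_force: 60.2
```

Call:
apply_moves(targets=[[[0, 0, -0.06, 0, -1], [0, 0, -0.03, 0, -1], [0, 0, 0, 0, -1]]])

```text
clock: 16.42
eef_pos: [0.4964, -0.1938, 0.1494]
tool_rot: [0.13, 0.991, -0.001, 0.0]
ft_force: [0.3, -0.5, -2.4]
grip_width: 0.029
grasp_force: 60.3
```

Call:
apply_moves(targets=[[[0, 0, -0.05, 0, -1], [0, 0, 0, 0, -1], [0, 0, 0, 0, -1]]])

```text
clock: 16.67
eef_pos: [0.4966, -0.1939, 0.1491]
tool_rot: [0.13, 0.991, -0.001, 0.001]
ft_force: [-1.4, 0.4, 4.3]
grip_width: 0.0296
grasp_force: 61.1
```

Call:
apply_moves(targets=[[[0, 0, -0.05, 0, -1], [0, 0, 0, 0, -1], [0, 0, 0, 0, -1]]])

```text
clock: 16.92
eef_pos: [0.4966, -0.1939, 0.149]
tool_rot: [0.13, 0.991, -0.001, 0.002]
ft_force: [-5.6, 2.6, 15.2]
grip_width: 0.0292
grasp_force: 62.5
```

The post is on the plate: 15 N of force and no further travel, at the expected height. I'll release and go up.

Call:
apply_moves(targets=[[[0, 0, 0.05, 0, -1], [0, 0, 0, 0, 1], [0, 0, 0, 0, 1], [0, 0, 0, 0, 1], [0, 0, 0, 0, 1], [0, 0, 0, 0, 1], [0, 0, 0, 0, 1], [0, 0, 0, 0, 1]]])

```text
clock: 17.58
eef_pos: [0.4964, -0.1938, 0.1477]
tool_rot: [0.13, 0.991, -0.001, 0.0]
ft_force: [-0.6, 0.1, -0.4]
grip_width: 0.0852
grasp_force: 0.0
```

Call:
apply_moves(targets=[[[0, 0, 0.3, 0, 1], [0, 0, 0.5, 0, 1], [0, 0, 0.5, 0, 1], [0, 0, 0.5, 0, 1], [0, 0, 0.5, 0, 1], [0, 0, 0.5, 0, 1], [0, 0, 0, 0, 1], [0, 0, 0, 0, 1]]])

```text
clock: 18.25
eef_pos: [0.4972, -0.1942, 0.2609]
tool_rot: [0.13, 0.991, -0.001, 0.002]
ft_force: [-0.6, -0.8, 0.0]
grip_width: 0.0853
grasp_force: 0.0
```

```bash
python3 st.py
python3 - <<'E'
from m import *
p,d,K,Rw,e=cam("scene"); W=world(d,K,Rw,e); X,Y,Z=np.moveaxis(W,-1,0)
a=np.radians(-15); c=np.array([.4945,-.192]); 
lx=(X-c[0])*np.cos(a)+(Y-c[1])*np.sin(a); ly=-(X-c[0])*np.sin(a)+(Y-c[1])*np.cos(a)
for z0,z1 in((.025,.06),(.12,.15)):
    m=(Z>z0)&(Z<z1)&(np.abs(lx)<.03)&(np.abs(ly)<.03); print(z0,np.percentile(lx[m],[2,98]).round(4),np.percentile(ly[m],[2,98]).round(4))
m=(Z>.12)&(Z<.2)&(np.abs(lx)<.03)&(np.abs(ly)<.03); print("top",np.percentile(Z[m],[95,99]))
h=cv2.cvtColor(p,cv2.COLOR_BGR2HSV); r=((h[...,0]<4)|(h[...,0]>174))&(h[...,1]>140)&(h[...,2]>60)&(np.abs(lx)<.04)&(np.abs(ly)<.03)
print("red",r.sum(),lx[r].max(),lx[r].mean(),Z[r].mean())
cv2.imwrite("pics/s5.png",cv2.resize(p[90:300,110:290],None,fx=2.8,fy=2.8,interpolation=cv2.INTER_CUBIC))
E
```

```text
18.25 [ 0.4972 -0.1942  0.2609] z [ 0.0033 -0.0027 -1.    ] yaw 165.01 up in tool [-0.0039 -0.0018 -1.    ] j [-3.720e-01  3.000e-01  1.180e-01  1.384e+00 -1.000e-03 -1.100e-01] [-0.6 -0.8  0. ] 0.08525704989685577
0.025 [-0.0118  0.0179] [-0.0171  0.0124]
0.12 [-0.0115  0.017 ] [-0.0171  0.0121]
top [0.16512627 0.16595721]
red 60 0.018444324274737314 0.014033261339035341 0.05450674594336511
```

View pics/s5.png

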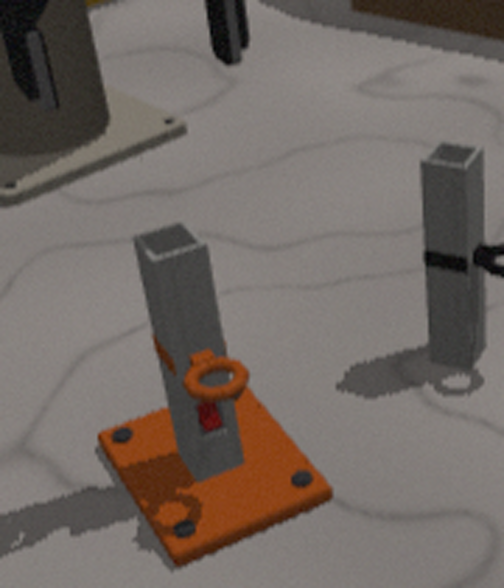

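The picture shows the post seated on the plate with the red catch in its window (210,415), and the spare untouched. I'll compare the catch's protrusion with the first picture.

Run:
```python
from m import *
def f(p,d,K,Rw,e):
    W=world(d,K,Rw,e); X,Y,Z=np.moveaxis(W,-1,0); a=np.radians(-15); c=np.array([.4945,-.192])
    lx=(X-c[0])*np.cos(a)+(Y-c[1])*np.sin(a); ly=-(X-c[0])*np.sin(a)+(Y-c[1])*np.cos(a)
    h=cv2.cvtColor(p,cv2.COLOR_BGR2HSV); r=((h[...,0]<4)|(h[...,0]>174))&(h[...,1]>140)&(h[...,2]>60)&(np.abs(lx)<.04)&(np.abs(ly)<.03)
    for v in np.unique(np.nonzero(r)[0]):
        s=r[v]; print(v,s.sum(),"u",np.nonzero(s)[0].mean().round(1),"lx",np.median(lx[v][s]).round(4),"z",np.median(Z[v][s]).round(4))
    print()
f(*L("scene")); q=cam("scene"); f(*q)
```

```text
232 2 u 184.5 lx 0.0088 z 0.0625
233 5 u 184.0 lx 0.0093 z 0.0619
234 6 u 183.5 lx 0.0104 z 0.0607
235 7 u 183.0 lx 0.0095 z 0.0589
236 7 u 184.0 lx 0.0127 z 0.0582
237 6 u 183.8 lx 0.012 z 0.0565
238 6 u 184.5 lx 0.0129 z 0.0543
239 7 u 185.0 lx 0.0136 z 0.0529
240 7 u 185.0 lx 0.0161 z 0.0523
241 7 u 185.0 lx 0.0168 z 0.0504
242 5 u 185.0 lx 0.0171 z 0.0492
243 3 u 184.0 lx 0.0178 z 0.0481

234 3 u 182.0 lx 0.0097 z 0.0606
235 5 u 183.2 lx 0.0104 z 0.0596
236 6 u 183.5 lx 0.0118 z 0.058
237 7 u 184.0 lx 0.0125 z 0.0565
238 6 u 184.2 lx 0.0126 z 0.0543
239 7 u 185.0 lx 0.0144 z 0.0536
240 7 u 185.0 lx 0.0164 z 0.0521
241 6 u 184.5 lx 0.0166 z 0.0505
242 5 u 185.0 lx 0.0175 z 0.0489
243 3 u 184.0 lx 0.0176 z 0.0483
```

The catch's profile matches the first picture, so it is fully out through the window. I'll hand the job in.

```bash
python3 -c "
from workcell import order; print(order.job_done())"
```

```text
the job is handed in; nothing more can be done
None
```

The orange-eyed post is fully home on the foot with the red catch out through its window, the gripper has let go and is clear, the spare stands untouched, and the job was handed in after about 18 s.

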